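Peel a tray off the clinging stack and hold it out for the customer's keys

ROBOT

A 6-joint arm with a two-finger parallel gripper is mounted at the origin on the work surface. World frame = base frame: x ahead of the robot, y to its left, z up, the work surface at z = 0. Lengths are in mm, angles in degrees, forces in N, time in s.
With the tool pointing down it reaches from about 350 to 850 mm from the base axis. Payload 8.1 kg.
Tool frame: the origin (TCP) lies on the centre line of the jaws, within the pads' length; the fingertips stand 11 mm ahead of it and the grasp point (between the pads) lies 8 mm behind it; z points along the fingers, x is the direction in which the jaws open and shut, and the axes are right-handed (so a half turn about z gives the same grasp; the last joint's range is limited). The gripper opens to 93 mm and grips with 3 to 60 N. Pads are 15 mm wide; open, the fingers measure 128 mm over their backs; the gripper's body (75 mm by 188 mm) begins 65 mm behind the grasp point.
Start: joints at [-75.31, 7.471, 85.268, -0, 87.261, -4.893], TCP at [201.13, -565.289, 229.635] pointing down, gripper open.
Joint ranges: [-169.43, 169.43], [-51.17, 129.36], [1.28, 143.12], [-76.62, 256.62], [0, 156.53], [-152.29, 152.29]. Speed limits (degrees/s): [136.94, 136.94, 159.86, 180, 180, 180].

INTERFACE

Orientations are given as [roll, pitch, yaw] about the fixed x, y, z axes, in that order (R = Rz(yaw) Ry(pitch) Rx(roll)).
In Python, from plant import env gives the robot as it stands.
- The arm moves only by the tool arm_command, never from a script. Its argument "motion" is a list of rows, each a list of 6 numbers: the shift along the tool's x, y, z each as a share of 0.025 m, from -1 to 1, then the turn, a rotation vector about the tool's x, y, z each as a share of 0.15 rad, from -1 to 1. In form: [[x, y, z, ax, ay, az], ...]. A call has exactly 10 rows; each row shifts and turns the commanded pose from where the row before left it, along the tool's axes as they then stand; what a row does not reach is not made up. A row lasts 1/10 s, in which the tool goes at most 50 mm and 8.59 degrees, less where a joint would pass 70% of its speed; a pose out of reach is approached as far as the arm can. A call with a number of a shift or a turn outside -1 to 1 is refused whole. A call with a gripper value outside its range is refused whole. "gripper" is the closure, from 0 (fully open) to 1 (shut), set as the call begins (left out, the last holds). The fingers move at their own pace and stop on an object; "force" is the grip in N (left out, the last holds). Time passes only in rows, so rows that do not move let the fingers close, or fill a call up. It gives the time, the measured TCP pose, the force and the opening at its end, in the units of the state.
- env.observe(): the state, without advancing time (a new reading comes with each control period).
- env.read_camera(name): name is "scene" or "side" or "wrist"; returns (picture, depth): 420x560x3 uint8, red, green, blue; 420x560 float32, mm along the optical axis (not along the pixel's ray), 0 where there is no reading.
- env.camera_info(name): a dict with "K" (3x3 intrinsics, pixels), "world_to_cam" (4x4, takes a point from world to camera coordinates). Camera axes: x right, y up, looking along -z (the intrinsics and any distortion apply to the point x, -y, -z); pixel columns grow to the right and rows downward; lengths in mm; the calibration is good to about 2 mm. A picture is of the moment at which its call begins: read the wrist's pose just before it. camera_info takes no time and is no camera call; for the wrist camera it gives the pose at the moment of the call.
- env.close_job(): hands the job in, once; it reports no verdict.
The state is a dict: "clock": time; "joints": joint angles; "joint_vel": joint speeds; "tau": joint torques, N m; "eef_pos": TCP position; "orientation": TCP orientation; "force": force on the tool from outside, world axes, zero at the start; "wrist_torque": the same for the moment, N m; "finger_gap": finger opening in mm.
Only numpy, scipy, OpenCV 4.12 (cv2) and the standard library are available. Lean on these libraries where they do the work, as an engineer would, in place of code of your own. Each camera call takes 0.05 s, during which the arm holds its last target.

TASK

The nested counter trays cling together: peel the top, blue one loose by lifting one corner (any one you like) while the opposite corner stays down on the stack, and leave the rest of the stack standing where it is. Then hold that tray out for the customer, level and open side up, centred over the black change mat with its underside about 12 cm above it, touching nothing but your gripper. Do not disturb the card terminal, the pen mug or the parts box, and finish still holding the tray there: do not put it down or let go.

Things in the scene. Friction and masses are not known exactly. Their poses are not given: they have to be found in the camera images.
- tray_mid (a point): top tray of the stack, blue plastic, 210 (x) x 150 (y) x 34 mm tall, about 130 g, corners cut at 45 degrees; its centre, 17 mm above its underside, z up. A turned-down rim, an upright band 10 mm thick and 18 mm tall, runs round it: rim top 17 mm above this point, rim bottom 1 mm below it. Inside the rim, walls go down and in to a floor whose top lies 14 mm below this point.
- tray_c0 (a point): top tray, cut corner at its +x +y: a straight piece of rim 57 mm long, outward direction midway between the tray's +x and +y. This point: middle of that piece, on top of the rim, half-way across its 10 mm thickness. It can be pinched from above, one finger inside the tray, one outside. Opposite of tray_c2
- tray_c1 (a point): top tray, the same kind of point at its -x +y cut corner; opposite of tray_c3
- tray_c2 (a point): top tray, the same kind of point at its -x -y cut corner; opposite of tray_c0
- tray_c3 (a point): top tray, the same kind of point at its +x -y cut corner; opposite of tray_c1
- stack_top (a point): rest of the stack, 7 such trays, grey and blue, stuck fast as one loose piece of 0.95 kg; middle of its top, 142 mm above the counter, where the top tray's rim rests, flush outside: fingertips over 18 mm below the top tray's rim top grip the next tray too. 4 springy lugs in its long sides (x +-45 mm) rub on the top tray, about 2 N each, until lifted 5 mm there; tilting 0.22 rad about a corner frees nearly all
- mat_mid (a point): black rubber change mat with a red border, 180 x 240 mm, 4 mm thick, fixed flat on the counter; the middle of its upper face
- terminal_mid (a point): grey card terminal with keypad, 165 x 80 x 45 mm, loose; its centre. Bystander
- mug_mid (a point): white mug with pens, 82 mm across, 95 mm tall (pens to 145 mm), loose; its centre half-way up the mug. Bystander
- parts_box_mid (a point): open cardboard box of keys with blue sides, 130 x 90 x 60 mm, loose; its centre. Bystander
Things that resemble listed ones, but are neither listed nor needed, are in the scene too. Several things look just like the part that bears stack_top: the one meant starts farthest to the robot's right. Of the things like the part that bears tray_mid, leave any that is brown; of the rest the smaller one is meant.

How it is judged:
By the outcome, as a careful person would: the job done as asked, in the order asked, and still so for the second after the job is handed in, while the arm keeps its last pose, push and grip.
It also fails if it takes over 38 s, if anything falls off the work surface, if the arm or the gripper's body presses on something with over 40 N, if the wrist force passes 120 N, or if a joint passes its speed limit or range.

## Working session

There is one attempt and no reset: what is moved stays moved. The work goes in short steps, Python scripts to look and compute and a tool call to move; the robot and the scene stay as the last step left them, time stands still between calls to the robot, and variables do not carry over. Pictures are saved under pics/ and viewed, and the job is handed in when it is done.

Besides the shell and the picture viewer there is one more tool, called after ">>>" in YAML: its name, and indented under it one key for each argument. arm_command: Moves the arm, as the interface text tells. Its arguments: {"type":"object","properties":{"motion":{"type":"array","items":{"type":"array","items":{"type":"number"}}},"gripper":{"type":"number"},"force":{"type":"number"}},"required":["motion"]}

```bash
ls; mkdir -p pics; python3 - <<'E'
from plant import env
import cv2, numpy as np
s=env.observe(); print(s)
for n in ["scene","side"]:
    im,d=env.read_camera(n); cv2.imwrite(f"pics/{n}0.png",im[:,:,::-1]); np.save(f"pics/{n}0.npy",d)
    c=env.camera_info(n); print(n,c)
E
```

```text
pics
{'clock': 0.0, 'joints': array([-7.53078785e+01,  7.51301402e+00,  8.53276966e+01,  1.74452226e-03,
        8.72603167e+01, -4.89417458e+00]), 'joint_vel': array([ 0.08334681, -0.05061359,  0.13602846, -0.01613404, -0.09821128,
       -0.09891676]), 'tau': array([ 1.21551402e-03, -5.59845042e+01, -4.91755807e+01,  7.67524447e-02,
        3.53056414e-02, -1.49559373e-04]), 'eef_pos': array([ 201.02210357, -564.76333745,  228.62441553]), 'orientation': array([-1.79989645e+02,  1.00510358e-01, -7.04137798e+01]), 'force': array([0.17743042, 0.90489979, 0.00266663]), 'wrist_torque': array([0.04149209, 0.01593716, 0.06604829]), 'finger_gap': 92.87828781172595}
scene {'K': array([[526.20380146,   0.        , 281.01874554],
       [  0.        , 526.20380146, 199.79036887],
       [  0.        ,   0.        ,   1.        ]]), 'world_to_cam': array([[ 5.32167391e-01,  8.46638142e-01,  1.31302824e-03,
        -2.60295893e+02],
       [-6.83725518e-01,  4.28850482e-01,  5.90429234e-01,
         2.69292707e+02],
       [ 4.99316817e-01, -3.15104936e-01,  8.07088344e-01,
        -1.74844876e+03],
       [ 0.00000000e+00,  0.00000000e+00,  0.00000000e+00,
         1.00000000e+00]])}
side {'K': array([[507.09756559,   0.        , 288.84075267],
       [  0.        , 507.09756559, 208.69317711],
       [  0.        ,   0.        ,   1.        ]]), 'world_to_cam': array([[-8.58614750e-01, -5.12243337e-01, -1.96843965e-02,
         4.04170916e+02],
       [ 3.14215623e-01, -5.56247014e-01,  7.69322950e-01,
        -2.64924305e+02],
       [-4.05029942e-01,  6.54366887e-01,  6.38556750e-01,
        -1.30936838e+03],
       [ 0.00000000e+00,  0.00000000e+00,  0.00000000e+00,
         1.00000000e+00]])}
```

View pics/scene0.png

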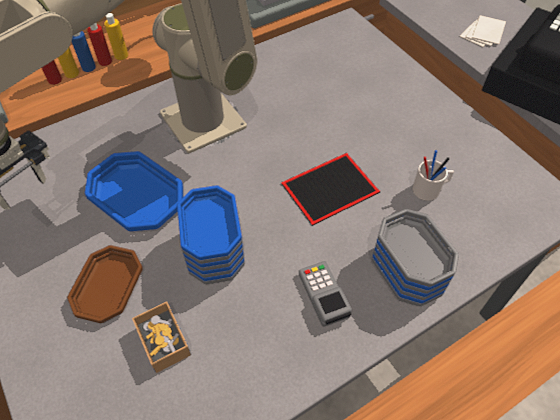

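View pics/side0.png

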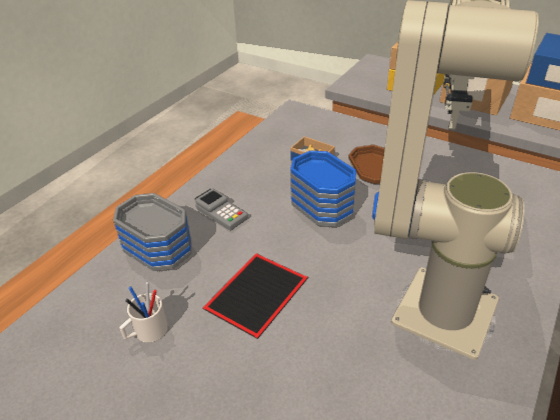

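The stack that bears the blue tray is at scene (210,230), side (322,185). The mat is at scene (330,188), side (257,293). The grey-topped stack, the large blue tray and the brown tray are decoys. Next: measure from depth.

```bash
cat > h.py <<'E'
import numpy as np, cv2
from plant import env
def cloud(d,c):
    K=c["K"];T=np.linalg.inv(c["world_to_cam"])
    v,u=np.mgrid[0:d.shape[0],0:d.shape[1]]
    p=np.stack([(u-K[0,2])/K[0,0]*d,-(v-K[1,2])/K[1,1]*d,-d,np.ones_like(d)],-1)
    w=(p@T.T)[...,:3]; w[d<=0]=np.nan
    return w
def proj(P,c):
    q=c["world_to_cam"]@np.append(P,1); K=c["K"]
    return K[0,0]*q[0]/-q[2]+K[0,2],K[1,1]*q[1]/q[2]+K[1,2]
E
python3 - <<'E'
from h import *
for n in ["scene","side"]:
    im=cv2.imread(f"pics/{n}0.png").astype(int);d=np.load(f"pics/{n}0.npy");w=cloud(d,env.camera_info(n))
    b,g,r=im[...,0],im[...,1],im[...,2]
    # table
    box={"scene":(170,180,250,285),"side":(285,145,362,230)}[n]
    m=np.zeros(d.shape,bool);m[box[1]:box[3],box[0]:box[2]]=1
    z=w[...,2]; blue=(b>r+40)
    rim=m&blue&(z>150)&(z<172)
    print(n,"stack z hist",np.histogram(z[m&blue],bins=np.arange(100,190,5)))
    P=w[rim]; print("rim med z",np.median(P[:,2]),len(P))
    rect=cv2.minAreaRect(P[:,:2].astype(np.float32)); print(rect)
    mb={"scene":(275,145,390,230),"side":(200,245,315,340)}[n]
    m=np.zeros(d.shape,bool);m[mb[1]:mb[3],mb[0]:mb[2]]=1
    red=m&(((r>g+50))|(r+g+b<150))&(z<15)
    P=w[red];print("mat z",np.median(P[:,2]),cv2.minAreaRect(P[:,:2].astype(np.float32)))
    im8=cv2.imread(f"pics/{n}0.png");im8[rim]=(0,255,255);im8[red]=(0,255,0);
    cv2.imwrite(f"pics/{n}0m.png",im8)
    big=im8[box[1]-10:box[3]+10,box[0]-20:box[2]+20]
    cv2.imwrite(f"pics/{n}0c.png",cv2.resize(big,None,fx=4,fy=4,interpolation=cv2.INTER_CUBIC))
E
```

```text
scene stack z hist (array([   9,   22,   44,   72,  279, 1572,  583,  120,  272,  151,  179,
        564,  181,    0,    0,    0,    0]), array([100, 105, 110, 115, 120, 125, 130, 135, 140, 145, 150, 155, 160,
       165, 170, 175, 180, 185]))
rim med z 157.78948011534953 924
((472.7210693359375, -204.9808349609375), (148.93362426757812, 214.83871459960938), 68.6947021484375)
mat z 3.415315124445442 ((458.4504089355469, 192.11422729492188), (240.37222290039062, 188.67547607421875), 88.08609008789062)
side stack z hist (array([  2,  19,  68,  79, 100, 334, 594, 120, 115, 198, 170, 244, 283,
        12,   0,   0,   0]), array([100, 105, 110, 115, 120, 125, 130, 135, 140, 145, 150, 155, 160,
       165, 170, 175, 180, 185]))
rim med z 159.23084616094968 709
((470.8415222167969, -203.38760375976562), (154.0150909423828, 213.1561279296875), 68.29309844970703)
mat z 5.914699167710296 ((458.6247863769531, 190.66650390625), (247.90115356445312, 181.2548828125), 87.89584350585938)
```

```bash
python3 - <<'E'
from h import *
for n in ["scene","side"]:
    d=np.load(f"pics/{n}0.npy");c=env.camera_info(n);w=cloud(d,c)
    for nm,box in {"scene":{"mug":(405,145,460,205),"term":(295,255,352,330),"gstack":(368,200,460,305)},"side":{"mug":(118,285,172,345),"term":(190,180,252,230),"gstack":(110,185,195,270)}}[n].items():
        p=w[box[1]:box[3],box[0]:box[2]].reshape(-1,3);p=p[p[:,2]>12]
        print(n,nm,np.nanpercentile(p,[1,50,99],axis=0).round(0).tolist())
    a=np.deg2rad(-21.5);R=np.array([[np.cos(a),-np.sin(a)],[np.sin(a),np.cos(a)]])
    im=cv2.imread(f"pics/{n}0.png");big=cv2.resize(im,None,fx=4,fy=4,interpolation=cv2.INTER_CUBIC)
    o=np.array([[105,34.7],[64.7,75],[-64.7,75],[-105,34.7],[-105,-34.7],[-64.7,-75],[64.7,-75],[105,-34.7]])
    pts=np.array([proj(np.append(R@q+[471.8,-204.2],160),c) for q in o])
    cv2.polylines(big,[np.int32((pts+.5)*4)],True,(0,255,255),1)
    for q in [(81.3,51.3),(-81.3,51.3),(-81.3,-51.3),(81.3,-51.3)]:
        u=proj(np.append(R@q+[471.8,-204.2],160),c);cv2.circle(big,(int(u[0]*4+2),int(u[1]*4+2)),4,(0,0,255),-1)
        print(R@q+[471.8,-204.2])
    x,y=pts.mean(0).astype(int)*4
    cv2.imwrite(f"pics/{n}0fit.png",big[y-240:y+260,x-300:x+300])
E
```

```text
scene mug [[583.0, 386.0, 14.0], [629.0, 420.0, 72.0], [661.0, 490.0, 143.0]]
scene term [[660.0, -77.0, 14.0], [754.0, -31.0, 32.0], [827.0, 21.0, 50.0]]
scene gstack [[704.0, 122.0, 23.0], [815.0, 189.0, 111.0], [908.0, 274.0, 144.0]]
[ 566.24446121 -186.2661285 ]
[ 414.95856465 -126.67302903]
[ 377.35553879 -222.1338715 ]
[ 528.64143535 -281.72697097]
side mug [[579.0, 390.0, 14.0], [613.0, 438.0, 75.0], [658.0, 493.0, 143.0]]
side term [[653.0, -70.0, 13.0], [741.0, -15.0, 31.0], [823.0, 27.0, 52.0]]
side gstack [[694.0, 130.0, 23.0], [777.0, 221.0, 113.0], [899.0, 282.0, 146.0]]
[ 566.24446121 -186.2661285 ]
[ 414.95856465 -126.67302903]
[ 377.35553879 -222.1338715 ]
[ 528.64143535 -281.72697097]
```

View pics/scene0fit.png

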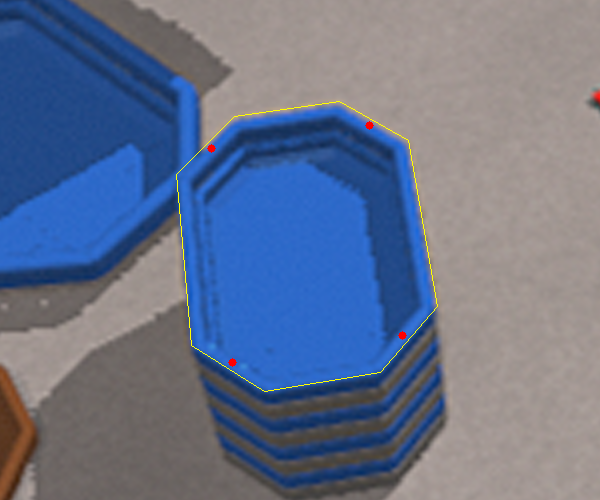

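View pics/side0fit.png

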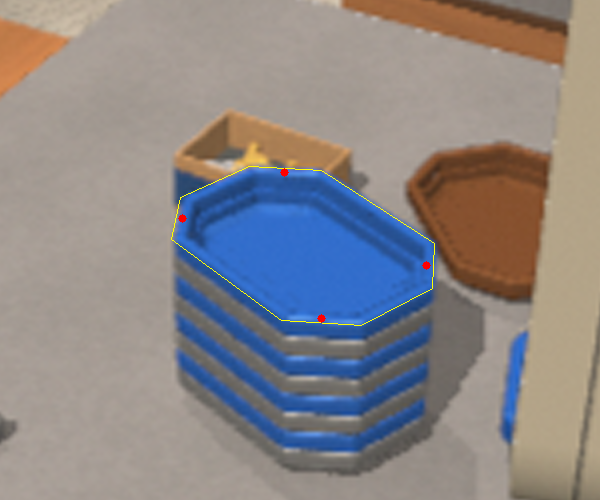

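```bash
cat > plan.py <<'E'
import numpy as np, json, sys
from scipy.spatial.transform import Rotation as R, Slerp
def rpy(o): return R.from_euler('xyz',o,degrees=True)
def plan(p0,r0,p1,r1,N,dec=2,path=None):
    """rows of N steps from pose to pose; returns rows and end pose"""
    sl=Slerp([0,1],R.concatenate([r0,r1])); p=np.array(p0,float); r=r0; rows=[]
    for k in range(1,N+1):
        s=k/N
        pt,rt=path(s) if path else (p0+(np.array(p1)-p0)*s, sl(s))
        a=np.round(r.inv().apply(pt-p)/25,dec); t=np.round((r.inv()*rt).as_rotvec()/.15,dec)
        if max(abs(a).max(),abs(t).max())>1: print("OVER",k,a,t)
        p=p+r.apply(a*25); r=r*R.from_rotvec(t*.15); rows.append((np.r_[a,t]+0.).tolist())
    for i in range(0,N,10): print(json.dumps(rows[i:i+10]))
    print("end",p.round(2),r.as_euler('xyz',degrees=True).round(2))
    return p,r
E
python3 - <<'E'
from plan import *
plan(np.array([201.13,-565.289,229.635]),rpy([180,0,-70.41]),[566.2,-186.3,215],rpy([180,0,23.5]),24)
E
```

```text
[[-0.39, -0.79, 0.02, 0.0, 0.0, -0.46], [-0.34, -0.81, 0.03, 0.0, 0.0, -0.45], [-0.28, -0.83, 0.02, 0.0, 0.0, -0.46], [-0.22, -0.84, 0.03, 0.0, 0.0, -0.45], [-0.17, -0.87, 0.02, 0.0, 0.0, -0.46], [-0.1, -0.87, 0.03, 0.0, 0.0, -0.45], [-0.05, -0.87, 0.02, 0.0, 0.0, -0.46], [0.02, -0.88, 0.03, 0.0, 0.0, -0.45], [0.07, -0.87, 0.02, 0.0, 0.0, -0.46], [0.13, -0.87, 0.02, 0.0, 0.0, -0.45]]
[[0.2, -0.86, 0.03, 0.0, 0.0, -0.46], [0.25, -0.84, 0.02, 0.0, 0.0, -0.45], [0.3, -0.82, 0.03, 0.0, 0.0, -0.46], [0.36, -0.8, 0.02, 0.0, 0.0, -0.45], [0.42, -0.77, 0.03, 0.0, 0.0, -0.46], [0.47, -0.74, 0.02, 0.0, 0.0, -0.45], [0.51, -0.71, 0.02, 0.0, 0.0, -0.46], [0.57, -0.67, 0.03, 0.0, 0.0, -0.46], [0.61, -0.63, 0.02, 0.0, 0.0, -0.45], [0.65, -0.59, 0.03, 0.0, 0.0, -0.46]]
[[0.69, -0.54, 0.02, 0.0, 0.0, -0.45], [0.72, -0.5, 0.03, 0.0, 0.0, -0.46], [0.76, -0.44, 0.02, 0.0, 0.0, -0.45], [0.78, -0.39, 0.03, 0.0, 0.0, -0.46]]
end [ 566.17 -186.41  214.88] [180.     0.    23.53]
```

>>> arm_command:
  motion:
    - [-0.39,-0.79,0.02,0.0,0.0,-0.46]
    - [-0.34,-0.81,0.03,0.0,0.0,-0.45]
    - [-0.28,-0.83,0.02,0.0,0.0,-0.46]
    - [-0.22,-0.84,0.03,0.0,0.0,-0.45]
    - [-0.17,-0.87,0.02,0.0,0.0,-0.46]
    - [-0.1,-0.87,0.03,0.0,0.0,-0.45]
    - [-0.05,-0.87,0.02,0.0,0.0,-0.46]
    - [0.02,-0.88,0.03,0.0,0.0,-0.45]
    - [0.07,-0.87,0.02,0.0,0.0,-0.46]
    - [0.13,-0.87,0.02,0.0,0.0,-0.45]
  gripper: 0

```text
clock: 1.1
eef_pos: [353.6, -406.4, 223.1]
orientation: [-180.0, 0.0, -31.2]
force: [0.5, 0.2, 0.7]
finger_gap: 92.8
```

>>> arm_command:
  motion:
    - [0.2,-0.86,0.03,0.0,0.0,-0.46]
    - [0.25,-0.84,0.02,0.0,0.0,-0.45]
    - [0.3,-0.82,0.03,0.0,0.0,-0.46]
    - [0.36,-0.8,0.02,0.0,0.0,-0.45]
    - [0.42,-0.77,0.03,0.0,0.0,-0.46]
    - [0.47,-0.74,0.02,0.0,0.0,-0.45]
    - [0.51,-0.71,0.02,0.0,0.0,-0.46]
    - [0.57,-0.67,0.03,0.0,0.0,-0.46]
    - [0.61,-0.63,0.02,0.0,0.0,-0.45]
    - [0.65,-0.59,0.03,0.0,0.0,-0.46]

```text
clock: 2.1
eef_pos: [505.8, -248.7, 216.9]
orientation: [-180.0, 0.0, 8.0]
force: [0.3, 0.2, 0.2]
finger_gap: 93.0
```

>>> arm_command:
  motion:
    - [0.69,-0.54,0.02,0.0,0.0,-0.45]
    - [0.72,-0.5,0.03,0.0,0.0,-0.46]
    - [0.76,-0.44,0.02,0.0,0.0,-0.45]
    - [0.78,-0.39,0.03,0.0,0.0,-0.46]
    - [0,0,0,0,0,0]
    - [0,0,0,0,0,0]
    - [0,0,0,0,0,0]
    - [0,0,0,0,0,0]
    - [0,0,0,0,0,0]
    - [0,0,0,0,0,0]
  gripper: 0.5

```text
clock: 3.1
eef_pos: [566.0, -186.9, 215.0]
orientation: [180.0, -0.0, 23.5]
force: [0.3, -0.9, -0.3]
finger_gap: 46.6
```

```bash
python3 - <<'E'
from h import *
s=env.observe();print({k:np.round(s[k],2) for k in ["clock","joints","eef_pos","orientation","force","finger_gap"]})
c=env.camera_info("wrist");im,d=env.read_camera("wrist")
big=np.ascontiguousarray(im[:,:,::-1])
for q in [(566.2,-186.3,160),(566.2,-186.3,142)]:
    u=proj(np.array(q),c);cv2.circle(big,(int(u[0]),int(u[1])),3,(0,0,255),-1);print(u)
cv2.imwrite("pics/w1.png",big);np.save("pics/w1.npy",d)
np.save("pics/w1c.npy",c,allow_pickle=True)
E
```

```text
{'clock': np.float64(3.1), 'joints': array([-23.2 ,   7.24,  87.04,  -0.  ,  85.71, -46.67]), 'eef_pos': array([ 565.97, -186.9 ,  215.01]), 'orientation': array([179.99,  -0.  ,  23.47]), 'force': array([ 0.34, -0.89, -0.32]), 'finger_gap': np.float64(46.58)}
(np.float64(277.4668909192505), np.float64(239.20908908236385))
(np.float64(277.5232857004476), np.float64(229.67893629306542))
```

View pics/w1.png

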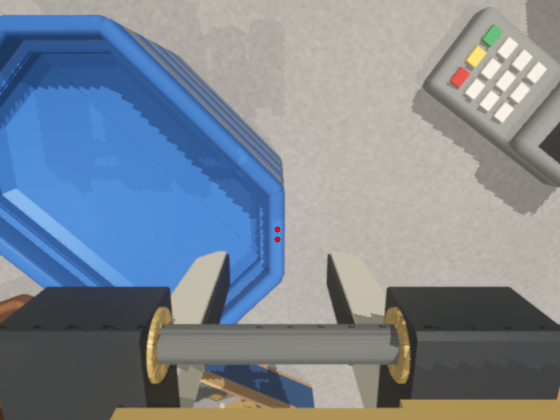

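```bash
python3 - <<'E'
from h import *
c=np.load("pics/w1c.npy",allow_pickle=True).item();d=np.load("pics/w1.npy");im=cv2.imread("pics/w1.png").astype(int)
w=cloud(d,c)
blue=(im[...,0]>im[...,2]+40)
for r in range(180,290,8): print(r,[ (i,w[r,i].round(0).tolist()) for i in (262,268,274,280,283,286)][1:5])
m=blue&(abs(w[...,2]-160)<4);m[280:]=0;m[:,285:]=0
P=w[m];print(len(P),P[:,2].mean())
a=np.deg2rad(-21.5);Rm=np.array([[np.cos(a),-np.sin(a)],[np.sin(a),np.cos(a)]])
Q=(P[:,:2]-[471.8,-204.2])@Rm
o=(Q.sum(1)/2**.5)
print("tray frame: max y edge",np.percentile(Q[:,1],[98,99.5]),"max diag (exp 98.8)",np.percentile(o,[97,99.5]),"max x (105)",np.percentile(Q[:,0],[98,99.5]))
from scipy.optimize import least_squares
# outer distance edge: y edge fit line
e=[];
ys=Q[(Q[:,0]>-60)&(Q[:,0]<60)]
for x0 in range(-60,60,10):
    k=ys[abs(ys[:,0]-x0)<5]
    if len(k)>5:print(x0,np.percentile(k[:,1],[0,98]).round(1),end=' ')
print()
t=((Q[:,1]-Q[:,0])/2**.5)
k=o>90
for t0 in range(-60,30,6):
    kk=k&(abs(t-t0)<3)
    if kk.any():print(t0,o[kk].max().round(1),o[kk].min().round(1))
E
```

```text
180 [(268, [547.0, -156.0, 159.0]), (274, [551.0, -155.0, 157.0]), (280, [555.0, -157.0, 139.0]), (283, [569.0, -179.0, -0.0])]
188 [(268, [549.0, -161.0, 158.0]), (274, [552.0, -159.0, 160.0]), (280, [555.0, -158.0, 158.0]), (283, [559.0, -161.0, 137.0])]
196 [(268, [551.0, -165.0, 157.0]), (274, [554.0, -163.0, 159.0]), (280, [557.0, -162.0, 158.0]), (283, [559.0, -161.0, 159.0])]
204 [(268, [553.0, -169.0, 157.0]), (274, [556.0, -168.0, 159.0]), (280, [559.0, -166.0, 159.0]), (283, [561.0, -166.0, 158.0])]
212 [(268, [555.0, -174.0, 157.0]), (274, [558.0, -172.0, 159.0]), (280, [561.0, -171.0, 158.0]), (283, [563.0, -170.0, 157.0])]
220 [(268, [557.0, -178.0, 159.0]), (274, [560.0, -177.0, 158.0]), (280, [563.0, -175.0, 159.0]), (283, [565.0, -175.0, 158.0])]
228 [(268, [558.0, -183.0, 158.0]), (274, [562.0, -181.0, 159.0]), (280, [565.0, -180.0, 159.0]), (283, [567.0, -179.0, 158.0])]
236 [(268, [561.0, -187.0, 158.0]), (274, [564.0, -186.0, 158.0]), (280, [567.0, -184.0, 159.0]), (283, [569.0, -184.0, 157.0])]
244 [(268, [563.0, -192.0, 157.0]), (274, [566.0, -190.0, 158.0]), (2
[... 515 characters left out ...]
280, [577.0, -208.0, 159.0]), (283, [611.0, -275.0, -1.0])]
284 [(268, [573.0, -216.0, 159.0]), (274, [576.0, -215.0, 158.0]), (280, [612.0, -285.0, -1.0]), (283, [615.0, -284.0, -1.0])]
8749 158.69412017335526
tray frame: max y edge [74.32736773 74.65574811] max diag (exp 98.8) [95.21709645 96.99725098] max x (105) [94.06324654 98.02641001]
-60 [64.7 74.5] -50 [64.6 74.5] -40 [-66.9  74.6] -30 [-74.   74.4] -20 [-74.6  74.3] -10 [-74.2  74.4] 0 [-70.8  74.5] 10 [65.  74.5] 20 [64.7 74.5] 30 [65.  74.5] 40 [64.7 74.6] 50 [64.7 74.5] 
-48 97.1 90.3
-42 97.1 90.3
-36 97.1 90.4
-30 97.1 90.4
-24 97.0 90.4
-18 97.0 90.5
-12 97.0 90.5
-6 97.0 90.0
0 97.0 90.0
6 97.0 90.0
12 95.8 90.1
18 90.1 90.1
```

>>> arm_command:
  motion:
    - [-0.06,-0.05,0.4,0,0,0]
    - [0,0,0.4,0,0,0]
    - [0,0,0.4,0,0,0]
    - [0,0,0.3,0,0,0]
    - [0,0,0.3,0,0,0]
    - [0,0,0.2,0,0,0]
    - [0,0,0.2,0,0,0]
    - [0,0,0.12,0,0,0]
    - [0,0,0,0,0,0]
    - [0,0,0,0,0,0]

```text
clock: 4.15
eef_pos: [564.5, -186.0, 157.2]
orientation: [180.0, -0.0, 23.5]
force: [0.1, -0.1, 0.7]
finger_gap: 46.6
```

```bash
python3 - <<'E'
from h import *
s=env.observe();print({k:np.round(s[k],2) for k in ["clock","eef_pos","orientation","force","finger_gap"]})
c=env.camera_info("wrist");im,d=env.read_camera("wrist")
cv2.imwrite("pics/w2.png",im[:,:,::-1])
im,d=env.read_camera("side");cv2.imwrite("pics/s2.png",cv2.resize(im[120:240,250:400,::-1],None,fx=4,fy=4,interpolation=cv2.INTER_CUBIC))
E
```

```text
{'clock': np.float64(4.15), 'eef_pos': array([ 564.49, -185.97,  157.16]), 'orientation': array([ 1.7998e+02, -2.0000e-02,  2.3520e+01]), 'force': array([ 0.06, -0.06,  0.74]), 'finger_gap': np.float64(46.63)}
```

View pics/w2.png

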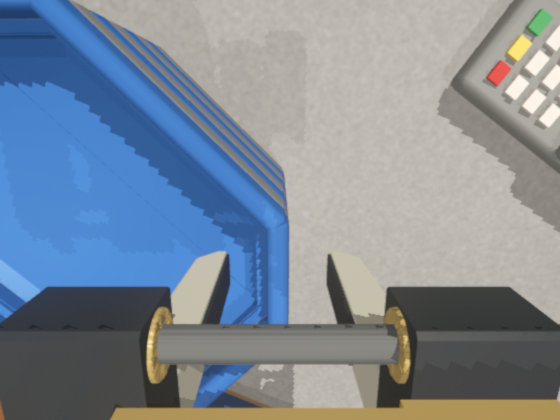

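View pics/s2.png

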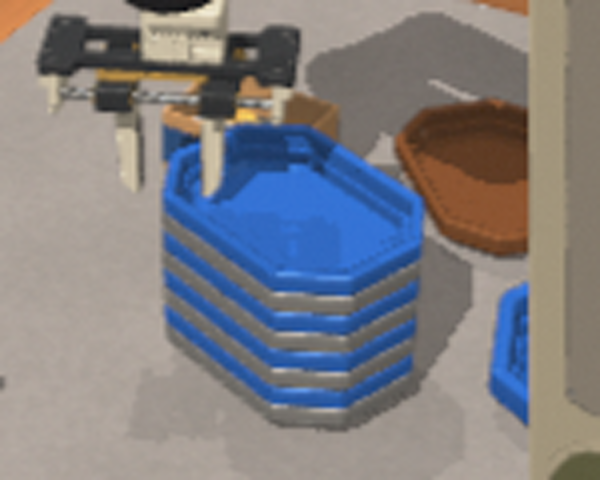

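The rim spans columns 266–289 and lies midway between the fingertips (229 and 327). One finger is inside the tray, the other outside. Closing.

>>> arm_command:
  motion:
    - [0,0,0,0,0,0]
    - [0,0,0,0,0,0]
    - [0,0,0,0,0,0]
    - [0,0,0,0,0,0]
    - [0,0,0,0,0,0]
    - [0,0,0,0,0,0]
    - [0,0,0,0,0,0]
    - [0,0,0,0,0,0]
    - [0,0,0,0,0,0]
    - [0,0,0,0,0,0]
  gripper: 1
  force: 45

```text
clock: 5.25
eef_pos: [564.4, -185.9, 156.9]
orientation: [-180.0, 0.0, 23.5]
force: [-0.5, -0.2, -0.7]
finger_gap: 9.9
```

```bash
python3 - <<'E'
from h import *
s=env.observe();print({k:np.round(s[k],2) for k in ["clock","eef_pos","orientation","force","wrist_torque","finger_gap"]})
from plan import *
p0=np.array([564.3,-185.8,157.]);r0=rpy([180,0,23.53])
# pivot: opposite cut edge outer, rim bottom z142: 98.8+93.8 back along -tool x
ux=np.array([np.cos(np.deg2rad(23.5)),np.sin(np.deg2rad(23.5)),0])
piv=p0-ux*192.6;piv[2]=142
ax=np.array([ux[1],-ux[0],0]) # rotate to raise +ux side: axis = ? 
def path(s,A=0.26):
    q=R.from_rotvec(ax*A*s)
    return piv+q.apply(p0-piv), q*r0
print(path(1)[0])
plan(p0,r0,None,r0,20,path=path)
E
```

```text
{'clock': np.float64(5.25), 'eef_pos': array([ 564.35, -185.89,  156.86]), 'orientation': array([-180.  ,    0.  ,   23.52]), 'force': array([-0.47, -0.23, -0.69]), 'wrist_torque': array([ 0.02, -0.12,  0.04]), 'finger_gap': np.float64(9.94)}
[ 554.82722935 -189.91887791  206.00956397]
[[-0.01, 0.0, -0.1, 0.0, 0.09, 0.0], [-0.01, 0.0, -0.1, 0.0, 0.08, 0.0], [-0.01, 0.0, -0.1, 0.0, 0.09, 0.0], [0.0, 0.0, -0.1, 0.0, 0.09, 0.0], [-0.01, 0.0, -0.1, 0.0, 0.08, 0.0], [-0.01, 0.0, -0.1, 0.0, 0.09, 0.0], [-0.01, 0.0, -0.1, 0.0, 0.09, 0.0], [-0.01, 0.0, -0.1, 0.0, 0.08, 0.0], [-0.01, 0.0, -0.1, 0.0, 0.09, 0.0], [0.0, 0.0, -0.1, 0.0, 0.09, 0.0]]
[[-0.01, 0.0, -0.1, 0.0, 0.08, 0.0], [-0.01, 0.0, -0.1, 0.0, 0.09, 0.0], [-0.01, 0.0, -0.1, 0.0, 0.09, 0.0], [-0.01, 0.0, -0.1, 0.0, 0.08, 0.0], [-0.01, 0.0, -0.1, 0.0, 0.09, 0.0], [-0.01, 0.0, -0.1, 0.0, 0.09, 0.0], [0.0, 0.0, -0.1, 0.0, 0.08, 0.0], [-0.01, 0.0, -0.1, 0.0, 0.09, 0.0], [-0.01, 0.0, -0.1, 0.0, 0.09, 0.0], [-0.01, 0.0, -0.1, 0.0, 0.08, 0.0]]
end [ 554.81 -189.93  205.96] [180.   -14.87  23.53]
```

>>> arm_command:
  motion:
    - [-0.01,0.0,-0.1,0.0,0.09,0.0]
    - [-0.01,0.0,-0.1,0.0,0.09,0.0]
    - [-0.01,0.0,-0.1,0.0,0.09,0.0]
    - [0.0,0.0,-0.1,0.0,0.09,0.0]
    - [-0.01,0.0,-0.1,0.0,0.08,0.0]
    - [-0.01,0.0,-0.1,0.0,0.09,0.0]
    - [-0.01,0.0,-0.1,0.0,0.09,0.0]
    - [-0.01,0.0,-0.1,0.0,0.08,0.0]
    - [-0.01,0.0,-0.1,0.0,0.09,0.0]
    - [0.0,0.0,-0.1,0.0,0.09,0.0]

```text
clock: 6.25
eef_pos: [561.1, -187.4, 182.0]
orientation: [180.0, -7.6, 23.5]
force: [0.7, 0.7, -0.1]
finger_gap: 9.6
```

```bash
python3 - <<'E'
from h import *
s=env.observe();print({k:np.round(s[k],2) for k in ["clock","eef_pos","orientation","force","wrist_torque","finger_gap"]})
im,d=env.read_camera("side");cv2.imwrite("pics/s3.png",cv2.resize(im[100:240,240:400,::-1],None,fx=4,fy=4,interpolation=cv2.INTER_CUBIC))
E
```

```text
{'clock': np.float64(6.25), 'eef_pos': array([ 561.09, -187.36,  181.99]), 'orientation': array([180.  ,  -7.62,  23.52]), 'force': array([ 0.71,  0.71, -0.12]), 'wrist_torque': array([ 0.09, -0.2 , -0.02]), 'finger_gap': np.float64(9.56)}
```

View pics/s3.png

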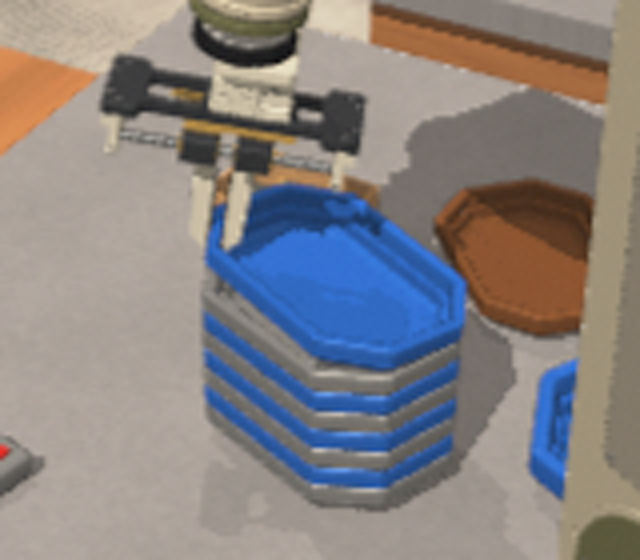

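The tray is tilting at the gripped corner (crop 225,250). The opposite corner (crop 460,300) is still down on the stack, and the stack hasn't moved. Continuing.

>>> arm_command:
  motion:
    - [-0.01,0.0,-0.1,0.0,0.08,0.0]
    - [-0.01,0.0,-0.1,0.0,0.09,0.0]
    - [-0.01,0.0,-0.1,0.0,0.09,0.0]
    - [-0.01,0.0,-0.1,0.0,0.08,0.0]
    - [-0.01,0.0,-0.1,0.0,0.09,0.0]
    - [-0.01,0.0,-0.1,0.0,0.09,0.0]
    - [0.0,0.0,-0.1,0.0,0.08,0.0]
    - [-0.01,0.0,-0.1,0.0,0.09,0.0]
    - [-0.01,0.0,-0.1,0.0,0.09,0.0]
    - [-0.01,0.0,-0.1,0.0,0.09,0.0]

```text
clock: 7.3
eef_pos: [554.7, -190.1, 206.0]
orientation: [180.0, -15.1, 23.5]
force: [0.0, -0.2, -0.4]
finger_gap: 9.9
```

```bash
python3 - <<'E'
from h import *
s=env.observe();print({k:np.round(s[k],2) for k in ["clock","eef_pos","orientation","force","wrist_torque","finger_gap"]})
im,d=env.read_camera("side");cv2.imwrite("pics/s4.png",cv2.resize(im[100:240,240:400,::-1],None,fx=4,fy=4,interpolation=cv2.INTER_CUBIC))
im,d=env.read_camera("scene");cv2.imwrite("pics/c4.png",cv2.resize(im[150:290,150:310,::-1],None,fx=4,fy=4,interpolation=cv2.INTER_CUBIC))
E
```

```text
{'clock': np.float64(7.3), 'eef_pos': array([ 554.71, -190.11,  206.03]), 'orientation': array([180.  , -15.1 ,  23.52]), 'force': array([ 0.01, -0.18, -0.44]), 'wrist_torque': array([-0.05,  0.14, -0.04]), 'finger_gap': np.float64(9.88)}
```

View pics/s4.png

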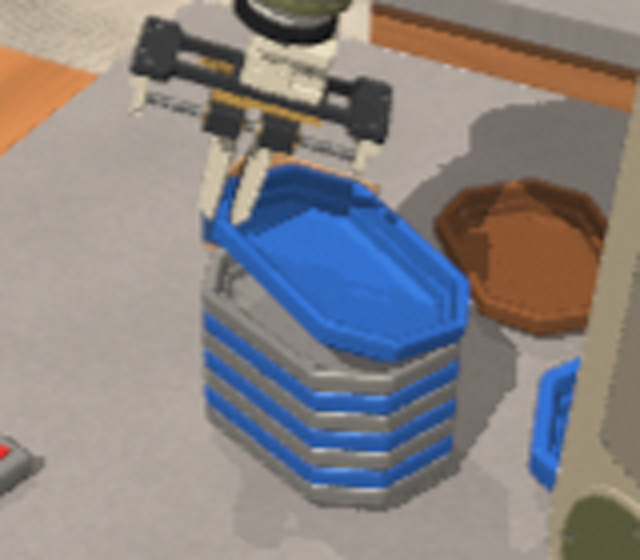

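View pics/c4.png

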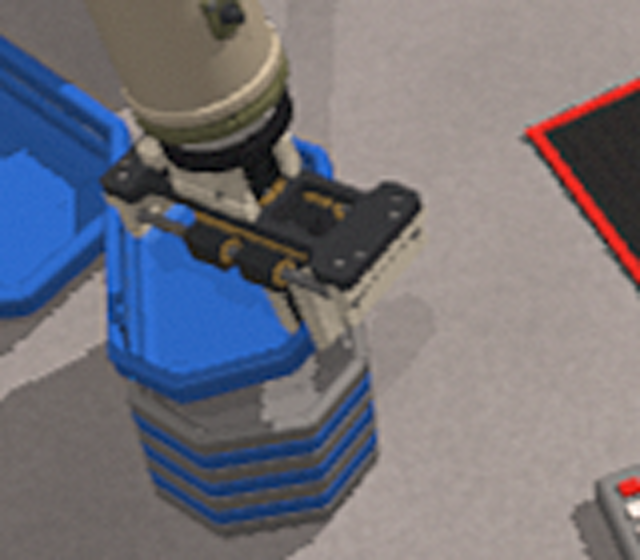

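```bash
python3 - <<'E'
from plan import *
p0=np.array([554.8,-190.,206.]);r0=rpy([180,-15.1,23.53])
p,r=plan(p0,r0,None,r0,10,path=lambda s:(p0+np.array([0,0,70*(s*s*(3-2*s))]),r0))
sl=Slerp([0,1],R.concatenate([r,rpy([180,0,23.53])]));pp=p.copy();q=np.array([553.1,209.2,230])
def path(s):
    e=s*s*(3-2*s); return pp+(q-pp)*e, sl(e)
plan(p,r,None,None,30,path=path)
E
```

```text
[[0.02, 0.0, -0.08, 0.0, 0.0, 0.0], [0.06, 0.0, -0.2, 0.0, 0.0, 0.0], [0.08, 0.0, -0.3, 0.0, 0.0, 0.0], [0.1, 0.0, -0.37, 0.0, 0.0, 0.0], [0.1, 0.0, -0.4, 0.0, 0.0, 0.0], [0.11, 0.0, -0.4, 0.0, 0.0, 0.0], [0.1, 0.0, -0.37, 0.0, 0.0, 0.0], [0.08, 0.0, -0.3, 0.0, 0.0, 0.0], [0.06, 0.0, -0.21, 0.0, 0.0, 0.0], [0.02, 0.0, -0.07, 0.0, 0.0, 0.0]]
end [ 554.83 -189.99  275.92] [180.   -15.1   23.53]Traceback (most recent call last):
  File "<stdin>", line 7, in <module>
  File "plan.py", line 6, in plan
    sl=Slerp([0,1],R.concatenate([r0,r1])); p=np.array(p0,float); r=r0; rows=[]
                   ~~~~~~~~~~~~~^^^^^^^^^
  File "scipy/spatial/transform/_rotation.pyx", line 2454, in scipy.spatial.transform._rotation.Rotation.concatenate
TypeError: input must contain Rotation objects only
```

>>> arm_command:
  motion:
    - [0.02,0.0,-0.08,0.0,0.0,0.0]
    - [0.06,0.0,-0.2,0.0,0.0,0.0]
    - [0.08,0.0,-0.3,0.0,0.0,0.0]
    - [0.1,0.0,-0.37,0.0,0.0,0.0]
    - [0.1,0.0,-0.4,0.0,0.0,0.0]
    - [0.11,0.0,-0.4,0.0,0.0,0.0]
    - [0.1,0.0,-0.37,0.0,0.0,0.0]
    - [0.08,0.0,-0.3,0.0,0.0,0.0]
    - [0.06,0.0,-0.21,0.0,0.0,0.0]
    - [0.02,0.0,-0.07,0.0,0.0,0.0]

```text
clock: 8.4
eef_pos: [555.1, -190.2, 276.6]
orientation: [180.0, -15.1, 23.5]
force: [0.4, -0.0, -1.2]
finger_gap: 9.7
```

```bash
python3 - <<'E'
from plan import *
from h import *
s=env.observe();print({k:np.round(s[k],2) for k in ["clock","joints","eef_pos","orientation","force","wrist_torque","finger_gap"]})
im,d=env.read_camera("side");cv2.imwrite("pics/s5.png",im[...,::-1])
p=np.array([554.83,-189.99,275.92]);r=rpy([180,-15.1,23.53])
sl=Slerp([0,1],R.concatenate([r,rpy([180,0,23.53])]));pp=p.copy();q=np.array([553.1,209.2,230])
def path(s):
    e=s*s*(3-2*s); return pp+(q-pp)*e, sl(e)
plan(p,r,None,r,30,path=path)
E
```

```text
{'clock': np.float64(8.4), 'joints': array([-31.63,  -5.66,  94.97,  12.42,  82.09, -55.94]), 'eef_pos': array([ 555.13, -190.16,  276.64]), 'orientation': array([179.95, -15.07,  23.53]), 'force': array([ 0.39, -0.04, -1.16]), 'wrist_torque': array([-0.08, -0.11, -0.03]), 'finger_gap': np.float64(9.69)}
[[0.02, -0.05, 0.01, 0.0, -0.01, 0.0], [0.05, -0.14, 0.03, 0.0, -0.01, 0.0], [0.09, -0.22, 0.06, 0.0, -0.03, 0.0], [0.11, -0.3, 0.06, 0.0, -0.04, 0.0], [0.15, -0.38, 0.09, 0.0, -0.04, 0.0], [0.17, -0.44, 0.1, 0.0, -0.05, 0.0], [0.19, -0.49, 0.11, 0.0, -0.06, 0.0], [0.22, -0.55, 0.12, 0.0, -0.07, 0.0], [0.23, -0.6, 0.13, 0.0, -0.07, 0.0], [0.25, -0.63, 0.13, 0.0, -0.08, 0.0]]
[[0.27, -0.67, 0.14, 0.0, -0.08, 0.0], [0.27, -0.69, 0.14, 0.0, -0.08, 0.0], [0.29, -0.72, 0.14, 0.0, -0.08, 0.0], [0.3, -0.72, 0.14, 0.0, -0.09, 0.0], [0.29, -0.73, 0.13, 0.0, -0.09, 0.0], [0.3, -0.74, 0.14, 0.0, -0.09, 0.0], [0.3, -0.72, 0.12, 0.0, -0.08, 0.0], [0.3, -0.71, 0.12, 0.0, -0.09, 0.0], [0.29, -0.7, 0.12, 0.0, -0.08, 0.0], [0.28, -0.66, 0.11, 0.0, -0.08, 0.0]]
[[0.26, -0.64, 0.09, 0.0, -0.08, 0.0], [0.26, -0.59, 0.09, 0.0, -0.07, 0.0], [0.23, -0.55, 0.08, 0.0, -0.06, 0.0], [0.21, -0.5, 0.07, 0.0, -0.06, 0.0], [0.19, -0.44, 0.06, 0.0, -0.06, 0.0], [0.16, -0.37, 0.05, 0.0, -0.04, 0.0], [0.13, -0.31, 0.04, 0.0, -0.04, 0.0], [0.09, -0.22, 0.03, 0.0, -0.02, 0.0], [0.06, -0.14, 0.02, 0.0, -0.02, 0.0], [0.02, -0.05, 0.0, 0.0, -0.01, 0.0]]
end [552.98 209.22 230.09] [1.800e+02 3.000e-02 2.353e+01]
```

View pics/s5.png

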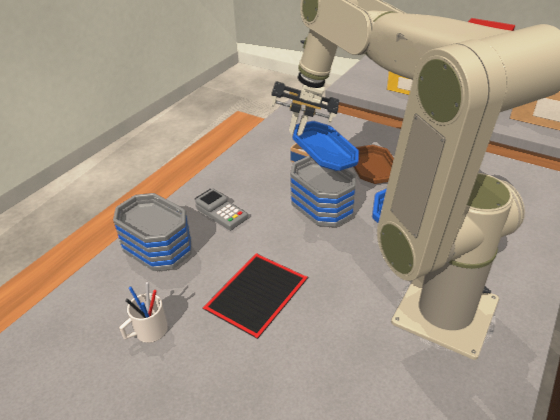

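The tray is clear of the stack, which still stands at (323,190) in its old place. Transferring.

>>> arm_command:
  motion:
    - [0.02,-0.05,0.01,0.0,-0.01,0.0]
    - [0.05,-0.14,0.03,0.0,-0.01,0.0]
    - [0.09,-0.22,0.06,0.0,-0.03,0.0]
    - [0.11,-0.3,0.06,0.0,-0.04,0.0]
    - [0.15,-0.38,0.09,0.0,-0.04,0.0]
    - [0.17,-0.44,0.1,0.0,-0.05,0.0]
    - [0.19,-0.49,0.11,0.0,-0.06,0.0]
    - [0.22,-0.55,0.12,0.0,-0.07,0.0]
    - [0.23,-0.6,0.13,0.0,-0.07,0.0]
    - [0.25,-0.63,0.13,0.0,-0.08,0.0]

```text
clock: 9.45
eef_pos: [554.3, -85.1, 263.8]
orientation: [180.0, -11.1, 23.5]
force: [0.1, -0.1, -1.5]
finger_gap: 9.4
```

>>> arm_command:
  motion:
    - [0.27,-0.67,0.14,0.0,-0.08,0.0]
    - [0.27,-0.69,0.14,0.0,-0.08,0.0]
    - [0.29,-0.72,0.14,0.0,-0.08,0.0]
    - [0.3,-0.72,0.14,0.0,-0.09,0.0]
    - [0.29,-0.73,0.13,0.0,-0.09,0.0]
    - [0.3,-0.74,0.14,0.0,-0.09,0.0]
    - [0.3,-0.72,0.12,0.0,-0.08,0.0]
    - [0.3,-0.71,0.12,0.0,-0.09,0.0]
    - [0.29,-0.7,0.12,0.0,-0.08,0.0]
    - [0.28,-0.66,0.11,0.0,-0.08,0.0]

```text
clock: 10.45
eef_pos: [553.3, 107.5, 241.4]
orientation: [180.0, -3.8, 23.6]
force: [0.5, 0.7, -1.8]
finger_gap: 9.3
```

>>> arm_command:
  motion:
    - [0.26,-0.64,0.09,0.0,-0.08,0.0]
    - [0.26,-0.59,0.09,0.0,-0.07,0.0]
    - [0.23,-0.55,0.08,0.0,-0.06,0.0]
    - [0.21,-0.5,0.07,0.0,-0.06,0.0]
    - [0.19,-0.44,0.06,0.0,-0.06,0.0]
    - [0.16,-0.37,0.05,0.0,-0.04,0.0]
    - [0.13,-0.31,0.04,0.0,-0.04,0.0]
    - [0.09,-0.22,0.03,0.0,-0.02,0.0]
    - [0.06,-0.14,0.02,0.0,-0.02,0.0]
    - [0.02,-0.05,0.0,0.0,-0.01,0.0]

```text
clock: 11.45
eef_pos: [553.1, 209.3, 229.7]
orientation: [180.0, 0.1, 23.5]
force: [-0.2, 0.2, -1.3]
finger_gap: 9.8
```

>>> arm_command:
  motion:
    - [0,0,0.1,0,0,0]
    - [0,0,0.3,0,0,0]
    - [0,0,0.45,0,0,0]
    - [0,0,0.5,0,0,0]
    - [0,0,0.5,0,0,0]
    - [0,0,0.45,0,0,0]
    - [0,0,0.4,0,0,0]
    - [0,0,0.2,0,0,0]
    - [0,0,0.1,0,0,0]
    - [0,0,0,0,0,0]

```text
clock: 12.45
eef_pos: [553.0, 209.1, 154.6]
orientation: [-180.0, 0.1, 23.5]
force: [-0.0, 1.5, -1.0]
finger_gap: 9.5
```

```bash
python3 - <<'E'
from h import *
s=env.observe();print({k:np.round(s[k],2) for k in ["clock","joints","eef_pos","orientation","force","wrist_torque","finger_gap"]})
for n in ["side","scene"]:
    im,d=env.read_camera(n);cv2.imwrite(f"pics/{n}6.png",im[...,::-1]);c=env.camera_info(n);np.save(f"pics/{n}6.npy",d)
    w=cloud(d,c);b=im.astype(int)
    m=(b[...,2]>b[...,0]+40)&(w[...,2]>105)&(w[...,2]<185)&(w[...,1]>30)&(w[...,1]<330)&(w[...,0]<640)&(w[...,0]>300)
    P=w[m];print(n,len(P),np.histogram(P[:,2],bins=range(100,190,5)))
    Q=P[P[:,2]>148];print(cv2.minAreaRect(Q[:,:2].astype(np.float32)))
    # floor plane
    F=P[(P[:,2]<140)&(np.hypot(P[:,0]-458,P[:,1]-191)<50)]
    for it in range(5):
        A=np.c_[F[:,:2]-[458.5,191.4],np.ones(len(F))];x=np.linalg.lstsq(A,F[:,2],rcond=None)[0];rr=F[:,2]-A@x;F=F[abs(rr)<max(1.5,1.5*rr.std())]
    print("floor tilt deg",np.rad2deg(x[:2]),"z",x[2],len(F),rr.std())
E
```

```text
{'clock': np.float64(12.45), 'joints': array([ 1.576e+01,  8.850e+00,  9.169e+01, -1.000e-02,  7.956e+01,
       -7.760e+00]), 'eef_pos': array([552.96, 209.14, 154.63]), 'orientation': array([-1.800e+02,  9.000e-02,  2.352e+01]), 'force': array([-0.  ,  1.5 , -0.95]), 'wrist_torque': array([-0.04, -0.21, -0.02]), 'finger_gap': np.float64(9.49)}
side 3233 (array([   0,    0,    0,    0,  115, 1382,  410,   92,  213,  185,  225,
        493,  118,    0,    0,    0,    0]), array([100, 105, 110, 115, 120, 125, 130, 135, 140, 145, 150, 155, 160,
       165, 170, 175, 180, 185]))
((457.91162109375, 191.38656616210938), (151.69305419921875, 210.3135528564453), 69.1086196899414)
floor tilt deg [ 0.51870561 -0.03255826] z 127.91710106243342 497 0.8322285599809129
scene 2101 (array([  0,   0,   0,   7, 498, 729, 107,  65, 102, 110, 197, 256,  28,
         1,   1,   0,   0]), array([100, 105, 110, 115, 120, 125, 130, 135, 140, 145, 150, 155, 160,
       165, 170, 175, 180, 185]))
((458.3871154785156, 171.58914184570312), (128.2503204345703, 217.25233459472656), 77.09351348876953)
floor tilt deg [-0.12617401 -0.64914648] z 125.45856902861945 312 1.0106896339875948
```

View pics/side6.png

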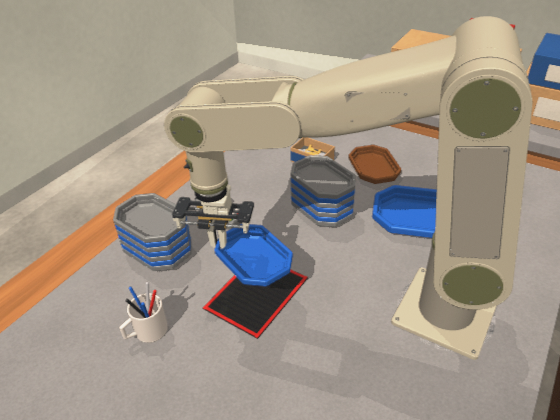

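View pics/scene6.png

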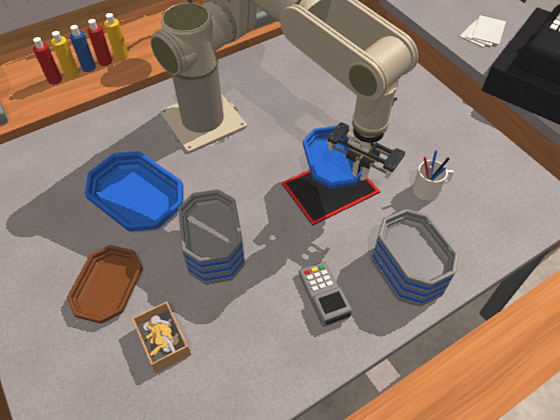

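```bash
python3 - <<'E'
from h import *
for n in ["scene","side"]:
    bx={"scene":{"term":(295,255,352,330),"box":(130,298,192,372),"stackbase":(178,245,248,285),"gstack":(368,205,460,305)},"side":{"mug":(118,285,172,345),"term":(190,180,252,228),"stackbase":(288,192,360,232)}}[n]
    a=cv2.imread(f"pics/{n}0.png",0).astype(np.float32);b=cv2.imread(f"pics/{n}6.png",0).astype(np.float32)
    for k,(x0,y0,x1,y1) in bx.items():
        print(n,k,cv2.phaseCorrelate(a[y0:y1,x0:x1],b[y0:y1,x0:x1]))
s=env.observe();print(s["clock"],s["joint_vel"].round(2))
env.close_job()
E
```

```text
scene term ((-0.10276744656927406, 0.48269370882412943), 0.8861632926728991)
scene box ((-0.06414506518481033, 0.43515191198171976), 0.9109413500626882)
scene stackbase ((-0.5002061528277579, 0.24182531237475047), 0.24769151277012294)
scene gstack ((0.015606161829396115, 0.033876033439135256), 0.9611864278713862)
side mug ((0.009670014710415842, 0.0672627475450227), 0.9965545287102828)
side term ((1.9062033248719956, 0.0563142981247573), 0.22237468666086593)
side stackbase ((0.08502405571604044, 0.08026584771591416), 0.8294060382578108)
12.55 [ 0.01 -0.27 -0.12 -0.12  0.02  0.05]
the job is handed in; nothing more can be done
```

I peeled the blue tray loose and handed the job in at 12.55 s, with the gripper still holding it level over the change mat. I pinched it at its far (+x +y) cut corner and tilted it 15° about the opposite corner. That corner looked seated half-way through the tilt, and at full tilt it still looked to be on the stack. I then lifted the tray clear, levelled it and carried it over.

**Last checks:**

| Check | Result |
|---|---|
| Centring | Side camera: tray centre about (458, 191), mat centre about (458.5, 191). The scene camera could not confirm this, because the gripper hid part of the tray rim (its fit gave y = 172). |
| Height | Tray floor measured at z = 127.9 mm (side) and 125.5 mm (scene), so the underside is about 12 cm above the mat. |
| Level | Tool tilt 0.1°. Camera plane fits gave tilts of up to 0.65°, close to their noise. |
| Stack | No visible movement, and image shift was under 0.6 px. The scene-camera match was weak, but the side camera agreed. |
| Mug, parts box, terminal | Image shift under 0.5 px. The terminal's side-camera comparison gave 1.9 px at low confidence, because the arm's image and shadow were close by; its scene-camera comparison was clean. |

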